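Key the bench pin with the taper key that fits

TASK

Key the bench pin into its bracket: find out by trying which of the four brass taper keys fills the gap between the pin and the bracket's heel, so that, pressed home, it sits square and centred along the gap with its top flush with the top of the bracket, neither proud nor sunk. Leave that key in place and the other three keys on the bench, and do not disturb the other tools and things.

Things in the scene. Friction and masses are not known exactly. Their poses are not given: they have to be found in the camera images.
- bracket: Grey steel bench bracket, fixed, 40 mm long along its x, 62 mm high; origin on the bench under the middle of the key gap. Between its heel (-y) and the steel-faced root of the wooden bench pin (+y) lies a V gap, open above and at both x ends. Both faces lean outward going up, 1 in 4 each, and end 62 mm above the bench. Beside the gap nothing reaches beyond 20 mm along x.
- gap_top (a point): Point at the height of the bracket's top (62 mm), on the gap's average middle line; axes as the bracket: x along the gap, y across, z up. The gap is 24, 27, 30 or 33 mm wide at the top (unreported, as one key's thickness); its true middle then lies at y = -2.25, -0.75, +0.75 or +2.25 mm from this point.
- pin_rest (a point): Top of the bracket's outer wall (bracket frame y = 83, z = 40 mm), on which the wooden bench pin lies. The pin, 44 mm wide, top at 62 mm, runs from the gap to about bracket y = 165 mm. Backed by a screw, it stands at one of four stations 3 mm apart in y and does not move during the task.
- key_a: Plain brass taper key standing on its narrow foot: 60 mm long (its x), 32 mm high, 24 mm thick (y) at the top, 8 mm at the foot, sides sloping 1 in 4 like the gap; about 0.26 kg. Origin under the foot's middle. It overhangs the bracket 10 mm at each end. The right key ends flush; each 3 mm too thick leaves it 6 mm higher, too thin 6 mm lower. It can be pulled out again.
- key_b: Plain brass taper key standing on its narrow foot: 60 mm long (its x), 32 mm high, 27 mm thick (y) at the top, 11 mm at the foot, sides sloping 1 in 4 like the gap; about 0.31 kg. Origin under the foot's middle. It overhangs the bracket 10 mm at each end. The right key ends flush; each 3 mm too thick leaves it 6 mm higher, too thin 6 mm lower. It can be pulled out again.
- key_c: Plain brass taper key standing on its narrow foot: 60 mm long (its x), 32 mm high, 30 mm thick (y) at the top, 14 mm at the foot, sides sloping 1 in 4 like the gap; about 0.35 kg. Origin under the foot's middle. It overhangs the bracket 10 mm at each end. The right key ends flush; each 3 mm too thick leaves it 6 mm higher, too thin 6 mm lower. It can be pulled out again.
- key_d: Plain brass taper key standing on its narrow foot: 60 mm long (its x), 32 mm high, 33 mm thick (y) at the top, 17 mm at the foot, sides sloping 1 in 4 like the gap; about 0.40 kg. Origin under the foot's middle. It overhangs the bracket 10 mm at each end. The right key ends flush; each 3 mm too thick leaves it 6 mm higher, too thin 6 mm lower. It can be pulled out again.
- hammer: Bystander, loose: a small bench hammer lying on its side, about 240 mm long.
- pliers: Bystander, loose: blue-handled pliers lying flat, about 160 mm long.
- file: Bystander, loose: a flat file with a wooden handle, about 230 mm long, lying.
- jar: Bystander, loose: a small glass jar with a steel lid, 52 mm across, 60 mm high; origin under its centre.
- dish: Bystander, loose: a white ceramic dish, 72 mm across, 22 mm high; origin under its centre.
- blank: Bystander, loose: a plain steel ring blank lying flat, 28 mm across, 8 mm high.
- domer: Bystander, loose: a 50 mm steel forming cube, 0.9 kg; origin under its centre.
Things that resemble listed ones, but are neither listed nor needed, are in the scene too. Leave any blue, green or turquoise look-alike of the key_b alone.

How it is judged (in metres and radians):
At the end, for the whole second after the job is handed in: One key rests in the gap with its top flush with the bracket's top to within 2.5 mm, its middle within 8 mm of the bracket's middle along the gap and within 6 mm across it, upright to 0.06 rad, in line with the gap to 0.12 rad and at rest; the other three keys are at rest on the bench (((z of key_a in the frame of gap_top between -0.0345 and -0.0295 m and x of key_a in the frame of gap_top between -0.008 and 0.008 m and y of key_a in the frame of gap_top between -0.006 and 0.006 m and angle between key_a's own z axis and vertical below 0.06 rad and angle between the x axis of key_a and the x axis of gap_top, either way round below 0.12 rad and linear speed of key_a below 0.01 m/s and height (world z) of each of key_b, key_c, key_d below 0.025 m and linear speed of each of key_b, key_c, key_d below 0.02 m/s) or (z of key_b in the frame of gap_top between -0.0345 and -0.0295 m and x of key_b in the frame of gap_top between -0.008 and 0.008 m and y of key_b in the frame of gap_top between -0.006 and 0.006 m and angle between key_b's own z axis and vertical below 0.06 rad and angle between the x axis of key_b and the x axis of gap_top, either way round below 0.12 rad and linear speed of key_b below 0.01 m/s and height (world z) of each of key_a, key_c, key_d below 0.025 m and linear speed of each of key_a, key_c, key_d below 0.02 m/s) or (z of key_c in the frame of gap_top between -0.0345 and -0.0295 m and x of key_c in the frame of gap_top between -0.008 and 0.008 m and y of key_c in the frame of gap_top between -0.006 and 0.006 m and angle between key_c's own z axis and vertical below 0.06 rad and angle between the x axis of key_c and the x axis of gap_top, either way round below 0.12 rad and linear speed of key_c below 0.01 m/s and height (world z) of each of key_a, key_b, key_d below 0.025 m and linear speed of each of key_a, key_b, key_d below 0.02 m/s) or (z of key_d in the frame of gap_top between -0.0345 and -0.0295 m and x of key_d in the frame of gap_top between -0.008 and 0.008 m and y of key_d in the frame of gap_top between -0.006 and 0.006 m and angle between key_d's own z axis and vertical below 0.06 rad and angle between the x axis of key_d and the x axis of gap_top, either way round below 0.12 rad and linear speed of key_d below 0.01 m/s and height (world z) of each of key_a, key_b, key_c below 0.025 m and linear speed of each of key_a, key_b, key_c below 0.02 m/s))); the robot touches nothing.
It fails at once if a bystander (hammer, pliers, file, jar, dish, ring blank, forming cube) is pushed about, more than 30 mm (distance of any of hammer, pliers, file, jar, dish, blank, domer from where it was at the start of the episode above 0.03 m).
It also fails if it takes over 72 s, if anything falls off the work surface, if the arm or the gripper's body presses on something with over 40 N, if the wrist force passes 120 N, or if a joint passes its speed limit or range.

ROBOT

A 6-joint arm with a two-finger parallel gripper is mounted at the origin on the work surface. World frame = base frame: x ahead of the robot, y to its left, z up, the work surface at z = 0. Lengths are in mm, angles in rad, forces in N, time in s.
With the tool pointing down it reaches from about 275 to 750 mm from the base axis. Payload 10.2 kg.
Tool frame: the origin (TCP) lies at the very end of the fingers, on their centre line; the grasp point (between the pads) lies 19 mm behind it; z points along the fingers, y is the line along which they close (so a half turn about z gives the same grasp; the last joint's range is limited). The gripper opens to 85 mm and grips with 20 to 120 N. Pads are 22 mm wide; open, the fingers measure 114 mm over their backs; the gripper's body (76 mm by 85 mm) begins 54 mm behind the grasp point. The pads swing forward as they close: fully open they stand 13 mm farther back than shut.
Start: joints at [-1.504, 0.313, 1.498, -0, 1.331, -0.223], TCP at [150.011, -503.118, 231.294] pointing down, gripper open.
Joint ranges: [-2.94, 2.94], [-0.97, 2.17], [0.19, 2.56], [-1.23, 4.37], [0.02, 3.11], [-2.88, 2.88]. Speed limits (rad/s): [2.39, 2.39, 3.01, 3.14, 3.14, 3.14].

INTERFACE

Orientations are given as a unit quaternion [w, x, y, z].
In Python, from rig import ctrl, vision gives the robot as it stands. The module is installed in compiled form; this text tells all that it offers.
- The arm moves only by the tool play_rows, never from a script. Its arguments are lists of equal length, an entry for each row: "translation": the shift along the tool's x, y, z in m, a list of three; "rotation": the turn, a rotation vector about the tool's x, y, z in rad, a list of three; "gripper": the gripper's target within -1 to 1 (shut at 1, half-way at 0, fully open at -1). A call has 1 to 10 rows; each row is the pose to reach, as a shift and turn from the pose commanded when the call began, along the tool's axes at that moment; what a row does not reach only later rows make up. A row lasts 1/8 s, in which the tool goes at most 62.5 mm and 10.7 degrees, less where a joint would pass 70% of its speed; a pose out of reach is approached as far as the arm can. A call with a gripper value outside its range is refused whole. The fingers move at their own pace and stop on an object; "force" is the grip in N (left out, the last holds). Time passes only in rows, so rows that repeat a pose let the fingers close. It gives the time, the measured TCP pose, the force, the opening and the grip force at its end, in the units of the state.
- ctrl.sense(): the state, without advancing time (a new reading comes with each control period).
- vision.capture(name): name is "side" or "top"; returns a dict with "pixels" (480x640x3 uint8, red, green, blue), "vfov" (degrees; the focal length in pixels is half the picture's height over the tangent of half this angle, whatever the lens; pixels are square), "cx", "cy" (the principal point, pixels), "rvec" (rotation vector, rad) and "tvec" (3), from world to camera coordinates, as OpenCV has them. Camera axes: x right, y down, z forward; pixel columns grow to the right and rows downward; lengths in mm; the calibration is good to about 2 mm. A picture is of the moment at which its call begins. There is no depth.
- ctrl.finish_job(): hands the job in; it is judged then, once.
The state is a dict: "time_s": time; "joints": joint angles; "dq": joint speeds; "tau": joint torques, N m; "eef_pos": TCP position; "ee_rot": TCP orientation; "force": force on the tool from outside, world axes, zero at the start; "wrist_torque": the same for the moment, N m; "grip_width": opening from 0.0 (shut) to 1.0 (fully open); "grip_force": force on a finger pad.
Only numpy, scipy, OpenCV 4.12 (cv2) and the standard library are available. Lean on these libraries where they do the work, as an engineer would, in place of code of your own. Each camera call takes 0.05 s, during which the arm holds its last target. There are 200 camera calls.

## Working session

There is one attempt and no reset: what is moved stays moved. The work goes in short steps, Python scripts to look and compute and a tool call to move; the robot and the scene stay as the last step left them, time stands still between calls to the robot, and variables do not carry over. Pictures are saved under pics/ and viewed, at most 10 in all, crops included, and the job is handed in when it is done.

Besides the shell and the picture viewer there is one more tool, called after "Emit:" as a command line: name --argument value ..., lists and objects as JSON in quotes. play_rows: Moves the arm, as the interface text tells. Its arguments: {"type":"object","properties":{"translation":{"type":"array"},"rotation":{"type":"array"},"gripper":{"type":"array"},"force":{"type":"number"}},"required":["translation","rotation","gripper"]}

```bash
mkdir -p pics; cat > h.py <<'E'
import numpy as np, cv2
from scipy.spatial.transform import Rotation as R
from rig import ctrl, vision
def cal(d):
    f=240/np.tan(np.radians(d["vfov"])/2)
    K=np.array([[f,0,d["cx"]],[0,f,d["cy"]],[0,0,1]]); return K,R.from_rotvec(np.ravel(d["rvec"])).as_matrix(),np.ravel(d["tvec"])
def unproj(d,uv,z):
    K,r,t=cal(d); uv=np.atleast_2d(uv).astype(float)
    ray=(r.T@np.linalg.inv(K)@np.c_[uv,np.ones(len(uv))].T).T; c=-r.T@t
    return c+ray*((z-c[2])/ray[:,2])[:,None]
def proj(d,p):
    K,r,t=cal(d); q=(K@(r@np.atleast_2d(p).T+t[:,None])).T; return q[:,:2]/q[:,2:]
def save(d,n,crop=None,s=1):
    im=d["pixels"][:,:,::-1]
    if crop: x0,y0,x1,y1=crop; im=im[y0:y1,x0:x1]
    cv2.imwrite("pics/"+n,cv2.resize(im,None,fx=s,fy=s,interpolation=cv2.INTER_CUBIC))
E
python3 - <<'E'
from h import *
import pickle
for n in("top","side"):
    d=vision.capture(n); save(d,n+"0.png",s=1.25); pickle.dump(d,open(n+"0.pkl","wb"))
    K,r,t=cal(d); print(n,K[0,0],-r.T@t,r[2])
print(ctrl.sense())
E
```

```text
top 515.399079197102 [ 347.45720702  -17.2471168  1374.71193371] [ 0.15813096  0.00725305 -0.98739151]
side 607.1184809015286 [ 476.20461231 -759.19596643  996.75688175] [ 0.06479752  0.62105818 -0.78108131]
{'time_s': 0.1, 'joints': array([-1.50437859e+00,  3.13395644e-01,  1.49834248e+00, -2.02951816e-05,
        1.33098476e+00, -2.23402629e-01]), 'dq': array([-2.53161284e-03, -1.33549685e-03, -2.30593488e-03,  1.86690837e-03,
        1.10497798e-04,  9.22929270e-05]), 'tau': array([ 4.68469196e-03, -4.12897933e+01, -2.60136706e+01, -3.75497154e-05,
        3.13595046e-03,  9.31488614e-06]), 'eef_pos': array([ 150.00164134, -502.88517081,  230.79849444]), 'ee_rot': array([-5.64147911e-04,  9.89518373e-01,  1.44405922e-01,  3.44862437e-05]), 'force': array([ 0.580157  , -0.0919186 , -0.13480051]), 'wrist_torque': array([-0.04071404,  0.02234254,  0.01867998]), 'grip_force': 0.0, 'grip_width': 1.0021032127311982}
```

View pics/top0.png

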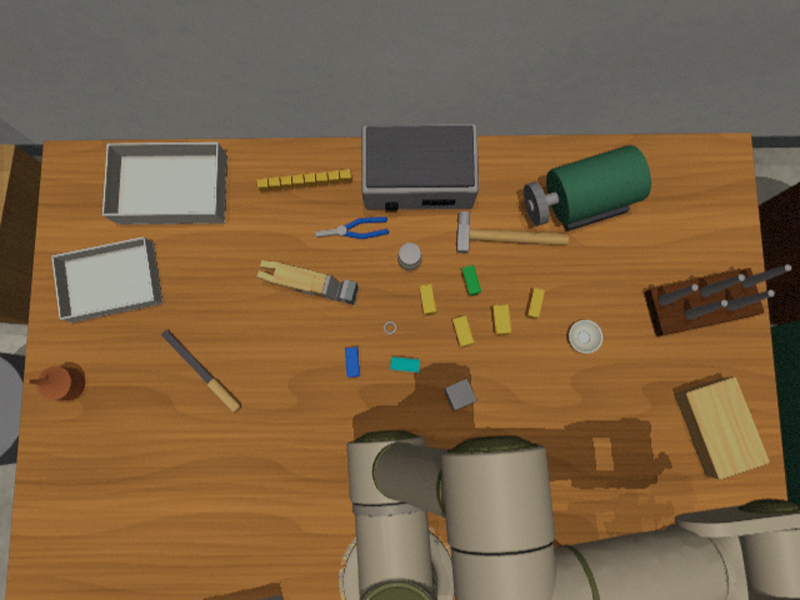

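View pics/side0.png

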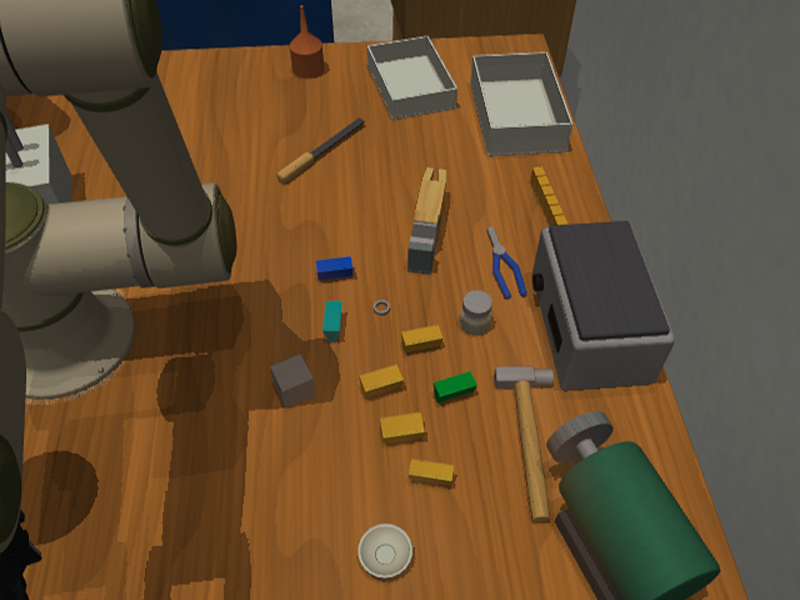

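The top view shows the four brass keys at 1.25x pixels (428,299), (463,331), (502,319) and (536,303). The bracket is near (345,288), with its pin running left to (262,268). The side view shows the same keys at (422,338), (382,381), (402,428) and (431,472), and the bracket at (425,235).

```bash
python3 - <<'E'
from h import *
import pickle
for n,pts in(("top",[(428,299),(463,331),(502,319),(536,303)]),("side",[(422,338),(382,381),(402,428),(431,472)])):
    d=pickle.load(open(n+"0.pkl","rb")); im=d["pixels"]; hsv=cv2.cvtColor(im,cv2.COLOR_RGB2HSV)
    for p in pts:
        u,v=int(p[0]/1.25),int(p[1]/1.25)
        # warp patch to the plane z=32 at 0.25 mm
        c=unproj(d,(u,v),32)[0]; N=400
        g=np.stack(np.meshgrid(np.arange(N)-N/2,np.arange(N)-N/2,indexing="xy"),-1)*.25
        P=np.c_[c[0]-g[...,1].ravel(),c[1]-g[...,0].ravel(),np.full(N*N,32.)]
        q=proj(d,P).astype(np.float32).reshape(N,N,2)
        w=cv2.remap(im,q[...,0],q[...,1],cv2.INTER_LINEAR); h=cv2.cvtColor(w,cv2.COLOR_RGB2HSV)
        vc=np.median(h[190:210,190:210].reshape(-1,3),0)
        m=((abs(h[...,0].astype(int)-vc[0])<5)&(h[...,2]>vc[2]*.83)&(h[...,1]>vc[1]-60)).astype(np.uint8)
        nn,lab,st,ce=cv2.connectedComponentsWithStats(m); k=lab[200,200]; k=k if k else 1+st[1:,4].argmax()
        cn=max(cv2.findContours((lab==k).astype(np.uint8),0,2)[0],key=len); (x,y),(a,b),ang=cv2.minAreaRect(cn)
        r=np.radians(ang if a>b else ang+90); L=max(a,b)*.25
        print(n,"ctr",np.round([c[0]-(y-N/2)*.25,c[1]-(x-N/2)*.25],1),"L,W",round(L,1),round(min(a,b)*.25,1),"area/60",round(st[k,4]/16/60,1),"dir yaw",round(np.degrees(np.arctan2(-np.cos(r),-np.sin(r)))%180,1),vc)
    save(d,n+"_br.png",(190,190,300,260) if n=="top" else (310,120,380,230),7 if n=="top" else 5)
a=cv2.imread("pics/top_br.png");b=cv2.imread("pics/side_br.png")
H=max(a.shape[0],b.shape[0]); o=np.zeros((H,a.shape[1]+b.shape[1],3),np.uint8);o[:a.shape[0],:a.shape[1]]=a;o[:b.shape[0],a.shape[1]:]=b
o=cv2.resize(o,None,fx=.7,fy=.7);print(o.shape);cv2.imwrite("pics/br.png",o)
E
```

```text
top ctr [571.4 -63.2] L,W 60.8 26.2 area/60 25.2 dir yaw 8.5 [ 25. 170. 174.]
top ctr [ 501.9 -136.6] L,W 61.3 29.6 area/60 28.3 dir yaw 15.1 [ 25. 167. 173.]
top ctr [ 526.5 -219.2] L,W 61.2 32.2 area/60 31.0 dir yaw 4.6 [ 25. 171. 173.]
top ctr [ 560.7 -292.5] L,W 62.1 24.0 area/60 22.8 dir yaw 166.0 [ 24. 170. 174.]
side ctr [570.6 -66.8] L,W 62.3 29.4 area/60 27.4 dir yaw 9.5 [ 20. 203. 181.]
side ctr [ 501.5 -139.8] L,W 61.6 31.7 area/60 30.8 dir yaw 14.8 [ 20. 200. 177.]
side ctr [ 525.6 -222.2] L,W 62.0 34.7 area/60 33.5 dir yaw 3.9 [ 20. 200. 176.]
side ctr [ 559.4 -295.3] L,W 62.6 25.9 area/60 24.9 dir yaw 165.1 [ 20. 199. 176.]
(385, 784, 3)
```

View pics/br.png

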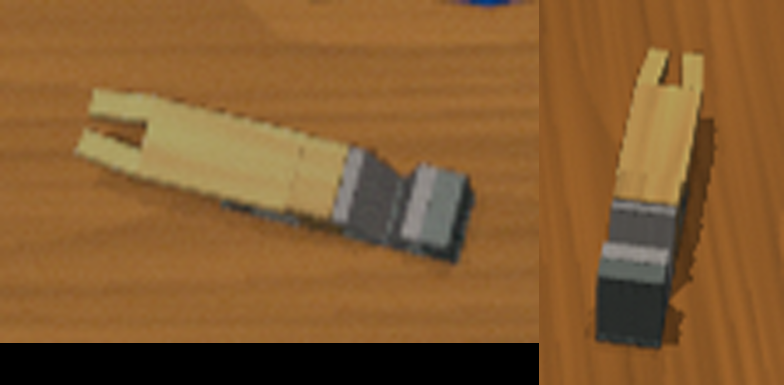

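```bash
python3 - <<'E'
from h import *
import pickle
d=pickle.load(open("top0.pkl","rb"))
tc=lambda u,v:(190+u/4.9,190+v/4.9)
p=unproj(d,[tc(155,95),tc(350,148),tc(363,150),tc(345,222),tc(417,165),tc(402,238)],62);print(p.round(1))
sc=lambda u,v:(310+(u-539)/3.5,120+v/3.5)
s=pickle.load(open("side0.pkl","rb"))
print(unproj(s,[sc(612,208),sc(676,210),sc(606,243),sc(669,248),sc(600,278),sc(664,280)],62).round(1))
E
cat > prof.py <<'E'
from h import *
import pickle
def prof(d,c,yaw,half=14):
    ey=np.array([np.cos(yaw),np.sin(yaw),0]); ex=np.array([ey[1],-ey[0],0]) # y axis toward pin, x = y rotated -90
    t=np.arange(-45,45.1,1); s=np.arange(-half,half+.1,1)
    P=np.array([[c+ey*a+ex*b for a in t] for b in s]).reshape(-1,3)
    q=proj(d,P).astype(np.float32).reshape(len(s),len(t),2)
    return t,cv2.remap(d["pixels"],q[...,0],q[...,1],cv2.INTER_CUBIC).astype(float).mean(-1),ex,ey
E
python3 - <<'E'
from prof import *
for n in("top","side"):
    d=pickle.load(open(n+"0.pkl","rb"))
    c=unproj(d,[tuple(x) for x in [(190+382/4.9,190+194/4.9)]],62)[0] if n=="top" else unproj(d,[(310+101/3.5,120+228/3.5)],62)[0]
    best=max(np.radians(np.arange(60,90,.5)) if 1 else 0,key=lambda y:np.abs(np.gradient(prof(d,c,y)[1].mean(0))).sum())
    t,w,ex,ey=prof(d,c,best); print(n,c.round(1),np.degrees(best)); print(" ".join(f"{a:.0f}:{b:.0f}" for a,b in zip(t,w.mean(0))))
E
```

```text
[[645.7 250.   62. ]
 [616.  145.7  62. ]
 [614.9 138.8  62. ]
 [576.2 147.9  62. ]
 [606.5 110.1  62. ]
 [567.4 117.7  62. ]]
[[577.6 143.   62. ]
 [616.3 138.1  62. ]
 [571.2 114.3  62. ]
 [608.5 107.   62. ]
 [564.9  86.3  62. ]
 [602.6  81.5  62. ]]
top [591.1 128.5  62. ] 75.5
-45:56 -44:46 -43:39 -42:37 -41:42 -40:57 -39:78 -38:99 -37:112 -36:115 -35:113 -34:112 -33:111 -32:111 -31:112 -30:112 -29:112 -28:112 -27:112 -26:112 -25:113 -24:118 -23:127 -22:136 -21:140 -20:141 -19:140 -18:140 -17:141 -16:139 -15:129 -14:110 -13:88 -12:71 -11:65 -10:67 -9:74 -8:82 -7:87 -6:86 -5:80 -4:75 -3:72 -2:72 -1:73 0:73 1:73 2:73 3:73 4:73 5:74 6:75 7:75 8:75 9:74 10:74 11:74 12:74 13:74 14:76 15:84 16:100 17:118 18:131 19:136 20:136 21:135 22:133 23:126 24:119 25:117 26:123 27:132 28:137 29:137 30:137 31:136 32:137 33:137 34:137 35:137 36:137 37:137 38:136 39:136 40:136 41:136 42:136 43:136 44:136 45:137
side [592.9 124.9  62. ] 77.0
-45:37 -44:43 -43:54 -42:69 -41:82 -40:91 -39:96 -38:99 -37:99 -36:98 -35:97 -34:97 -33:97 -32:97 -31:96 -30:94 -29:93 -28:94 -27:102 -26:112 -25:123 -24:132 -23:137 -22:141 -21:142 -20:142 -19:142 -18:142 -17:139 -16:132 -15:121 -14:108 -13:95 -12:84 -11:77 -10:74 -9:74 -8:75 -7:76 -6:77 -5:77 -4:77 -3:77 -2:77 -1:77 0:77 1:77 2:77 3:77 4:77 5:77 6:77 7:77 8:77 9:76 10:75 11:73 12:72 13:74 14:81 15:92 16:104 17:115 18:122 19:123 20:116 21:104 22:94 23:92 24:96 25:105 26:114 27:123 28:128 29:131 30:131 31:130 32:129 33:129 34:129 35:129 36:129 37:129 38:129 39:129 40:129 41:129 42:129 43:129 44:128 45:128
```

Both views put the gap at about 30 mm, so key_c is the likely fit. It is the key at roughly (502, -138), yaw 15°.

```bash
cat >> h.py <<'E'
def plan(x,y,z,yaw):
    s=ctrl.sense(); q=np.array(s["ee_rot"]); r=R.from_quat(np.r_[q[1:],q[0]])
    yd=np.array([np.cos(np.radians(yaw)),np.sin(np.radians(yaw)),0]); zd=np.array([0,0,-1.]); T=R.from_matrix(np.c_[np.cross(yd,zd),yd,zd])
    print("at",np.round(s["eef_pos"],1),"t",round(s["time_s"],2),"w",round(s["grip_width"],3),"F",np.round(s["force"],1)); print("shift m",np.round(r.inv().apply(np.array([x,y,z])-s["eef_pos"])/1000,4),"rot",np.round((r.inv()*T).as_rotvec(),3))
E
python3 -c "
from h import *
plan(501.7,-138.2,130,15)"
```

```text
at [ 150.  -502.9  230.8] t 0.1 w 1.002 F [ 0.6 -0.1 -0.1]
shift m [ 0.4412 -0.2489  0.1012] rot [-1.000e-03 -1.000e-03 -1.543e+00]
```

Emit:
play_rows --translation '[[0.441,-0.249,0.101],[0.441,-0.249,0.101],[0.441,-0.249,0.101],[0.441,-0.249,0.101],[0.441,-0.249,0.101],[0.441,-0.249,0.101],[0.441,-0.249,0.101],[0.441,-0.249,0.101],[0.441,-0.249,0.101],[0.441,-0.249,0.101]]' --rotation '[[0,0,-1.543],[0,0,-1.543],[0,0,-1.543],[0,0,-1.543],[0,0,-1.543],[0,0,-1.543],[0,0,-1.543],[0,0,-1.543],[0,0,-1.543],[0,0,-1.543]]' --gripper '[-1,-1,-1,-1,-1,-1,-1,-1,-1,-1]' --force 60

```text
time_s: 1.35
eef_pos: [501.4, -138.2, 129.9]
ee_rot: [-0.0, 0.609, 0.794, -0.0]
force: [-0.7, -0.5, 0.7]
grip_width: 0.999
grip_force: 0.0
```

Emit:
play_rows --translation '[[0,0,0],[0,0,0]]' --rotation '[[0,0,0],[0,0,0]]' --gripper '[-1,-1]'

```text
time_s: 1.6
eef_pos: [500.9, -139.6, 130.7]
ee_rot: [0.0, 0.61, 0.793, -0.0]
force: [-0.6, 0.7, 0.1]
grip_width: 1.001
grip_force: 0.0
```

```bash
python3 - <<'E'
from h import *
plan(501.7,-138.2,60,15)
s=ctrl.sense(); ims=[]
for n in("top","side"):
    d=vision.capture(n); im=d["pixels"][:,:,::-1].copy()
    u,v=proj(d,[s["eef_pos"]])[0]; u2,v2=proj(d,[[501.7,-138.2,32]])[0]; print(n,u,v,u2,v2)
    x0,y0=int(u2)-70,int(v2)-75; c=cv2.resize(im[y0:y0+150,x0:x0+130],None,fx=3,fy=3,interpolation=cv2.INTER_CUBIC)
    for a,b,k in((u,v,(0,0,255)),(u2,v2,(255,0,255))): cv2.circle(c,(int((a-x0+.5)*3),int((b-y0+.5)*3)),3,k,-1)
    ims.append(c)
cv2.imwrite("pics/hov.png",np.hstack(ims))
E
```

```text
at [ 500.9 -139.6  130.7] t 1.6 w 1.001 F [-0.6  0.7  0.1]
shift m [0.0012 0.0011 0.0707] rot [ 0.     0.    -0.002]
top 374.85204877800396 260.01270027479023 370.70087908750116 264.3784560258707
side 303.4859403644946 270.60026065466974 304.92084834872344 300.5376990716139
```

View pics/hov.png

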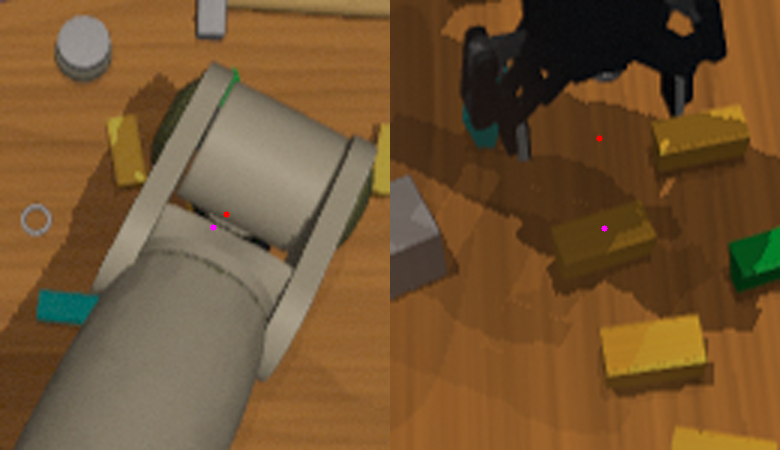

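The TCP and finger midpoint, side crop (601,130), sit over key_c, whose top centre is at (604,228). Both open fingers clear its neighbours. I'll go down and grip.

Emit:
play_rows --translation '[[0.001,0.001,0.04],[0.001,0.001,0.08],[0.001,0.001,0.1],[0.001,0.001,0.11],[0.001,0.001,0.12],[0.001,0.001,0.125],[0.001,0.001,0.1285],[0.001,0.001,0.1285]]' --rotation '[[0,0,0],[0,0,0],[0,0,0],[0,0,0],[0,0,0],[0,0,0],[0,0,0],[0,0,0]]' --gripper '[-1,-1,-1,-1,-1,-1,-1,-1]'

```text
time_s: 2.7
eef_pos: [502.3, -137.3, 1.9]
ee_rot: [0.0, 0.609, 0.793, 0.0]
force: [-0.6, -0.2, -0.6]
grip_width: 1.0
grip_force: 0.0
```

Emit:
play_rows --translation '[[0,0,0],[0,0,0],[0,0,0],[0,0,0],[0,0,0],[0,0,0]]' --rotation '[[0,0,0],[0,0,0],[0,0,0],[0,0,0],[0,0,0],[0,0,0]]' --gripper '[1,1,1,1,1,1]' --force 60

```text
time_s: 3.45
eef_pos: [502.5, -137.4, 2.4]
ee_rot: [0.0, 0.609, 0.793, 0.0]
force: [-0.4, 0.4, 4.8]
grip_width: 0.69
grip_force: 65.8
```

Emit:
play_rows --translation '[[0,0,-0.02],[0,0,-0.06],[0,0,-0.1],[0,0,-0.118],[0,0,-0.118],[0,0,-0.118]]' --rotation '[[0,0,0],[0,0,0],[0,0,0],[0,0,0],[0,0,0],[0,0,0]]' --gripper '[1,1,1,1,1,1]'

```text
time_s: 4.2
eef_pos: [501.5, -136.9, 118.5]
ee_rot: [-0.001, 0.609, 0.793, -0.0]
force: [-1.3, -0.0, -3.8]
grip_width: 0.691
grip_force: 66.2
```

```bash
python3 -c "
from h import *
plan(592.2,127.6,120,-14)"
```

```text
at [ 501.5 -136.9  118.5] t 4.2 w 0.691 F [-1.3 -0.  -3.8]
shift m [ 0.232   0.1561 -0.0014] rot [-0.002 -0.001  0.506]
```

Emit:
play_rows --translation '[[0.232,0.156,-0.001],[0.232,0.156,-0.001],[0.232,0.156,-0.001],[0.232,0.156,-0.001],[0.232,0.156,-0.001],[0.232,0.156,-0.001],[0.232,0.156,-0.001],[0.232,0.156,-0.001]]' --rotation '[[0,0,0.1],[0,0,0.2],[0,0,0.3],[0,0,0.4],[0,0,0.506],[0,0,0.506],[0,0,0.506],[0,0,0.506]]' --gripper '[1,1,1,1,1,1,1,1]'

```text
time_s: 5.2
eef_pos: [592.5, 126.2, 120.4]
ee_rot: [-0.0, 0.788, 0.616, -0.0]
force: [-0.9, -1.0, -4.1]
grip_width: 0.694
grip_force: 66.1
```

```bash
python3 - <<'E'
from h import *
plan(592.2,127.6,75,-14)
s=ctrl.sense(); ims=[]
y=np.radians(-14); ex=np.array([np.cos(y),np.sin(y),0]); ey=np.array([-ex[1],ex[0],0]); e=np.array(s["eef_pos"])
for n in("top","side"):
    d=vision.capture(n); im=d["pixels"][:,:,::-1].copy()
    u2,v2=proj(d,[[592,128,80]])[0]; x0,y0=int(u2)-65,int(v2)-75; c=cv2.resize(im[y0:y0+150,x0:x0+130],None,fx=3,fy=3,interpolation=cv2.INTER_CUBIC)
    base=e+[0,0,-2]
    P=[base+ex*a+ey*b+[0,0,h] for a,b,h in[(-30,-7,0),(30,-7,0),(30,-15,32),(-30,-15,32),(-30,15,32),(30,15,32)]]
    g=np.array([592.2,127.6,62]); P2=[g+ex*a+ey*b for a,b in((-20,-15),(20,-15),(20,15),(-20,15))]
    for pts,k in((P,(0,0,255)),(P2,(255,0,255))):
        for a,b in proj(d,pts): cv2.circle(c,(int((a-x0+.5)*3),int((b-y0+.5)*3)),2,k,-1)
    ims.append(c)
cv2.imwrite("pics/hov2.png",np.hstack(ims))
E
```

```text
at [592.5 126.2 120.4] t 5.2 w 0.694 F [-0.9 -1.  -4.1]
shift m [ 0.0013 -0.0006  0.0454] rot [-0.001  0.    -0.   ]
```

View pics/hov2.png

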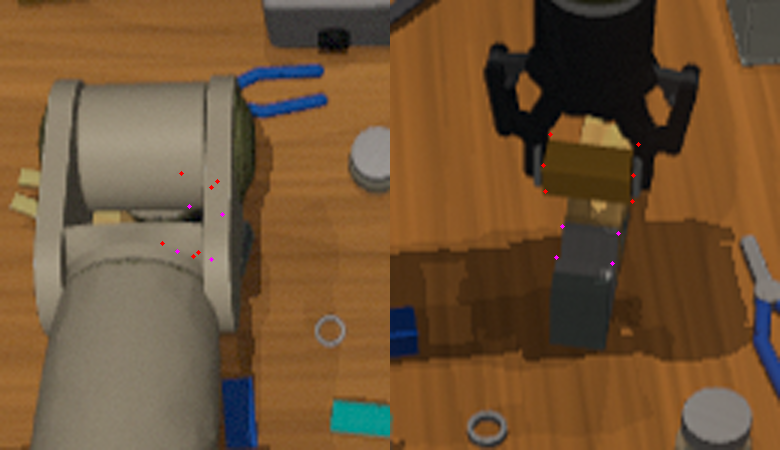

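The side crop shows the key held level. Its foot edge, (543,188) to (631,200), matches the prediction, and it sits above the gap centred near (590,245). I'll lower it partway and feel for contact.

Emit:
play_rows --translation '[[0,0,0.03],[0,0,0.05],[0,0,0.06],[0,0,0.065],[0,0,0.07],[0,0,0.075],[0,0,0.075]]' --rotation '[[0,0,0],[0,0,0],[0,0,0],[0,0,0],[0,0,0],[0,0,0],[0,0,0]]' --gripper '[1,1,1,1,1,1,1]'

```text
time_s: 6.18
eef_pos: [592.7, 127.3, 45.6]
ee_rot: [-0.0, 0.788, 0.616, -0.0]
force: [0.2, -0.4, -2.4]
grip_width: 0.691
grip_force: 66.2
```

No contact yet. The foot is at about 43 mm, and the right fit should seat with the TCP at about 32.

Emit:
play_rows --translation '[[0,0,0.002],[0,0,0.004],[0,0,0.006],[0,0,0.008],[0,0,0.008]]' --rotation '[[0,0,0],[0,0,0],[0,0,0],[0,0,0],[0,0,0]]' --gripper '[1,1,1,1,1]'

```text
time_s: 6.8
eef_pos: [593.2, 127.9, 38.1]
ee_rot: [0.0, 0.788, 0.616, 0.001]
force: [1.9, 4.9, -0.7]
grip_width: 0.692
grip_force: 66.6
```

Emit:
play_rows --translation '[[0,0,0.002],[0,0,0.003],[0,0,0.004],[0,0,0.004]]' --rotation '[[0,0,0],[0,0,0],[0,0,0],[0,0,0]]' --gripper '[1,1,1,1]'

```text
time_s: 7.3
eef_pos: [593.8, 128.5, 35.0]
ee_rot: [0.0, 0.788, 0.616, 0.002]
force: [2.2, 8.2, 3.3]
grip_width: 0.69
grip_force: 67.2
```

The heel face is touching and pushing the key +y, which is tool +x. I'll shift 2–3 mm that way and press.

Emit:
play_rows --translation '[[0.002,0,0],[0.0025,0,0.001],[0.0025,0,0.002],[0.0025,0,0.003],[0.0025,0,0.003]]' --rotation '[[0,0,0],[0,0,0],[0,0,0],[0,0,0],[0,0,0]]' --gripper '[1,1,1,1,1]'

```text
time_s: 7.92
eef_pos: [593.5, 129.1, 33.0]
ee_rot: [0.0, 0.788, 0.615, -0.0]
force: [-10.7, -4.5, 19.3]
grip_width: 0.693
grip_force: 69.0
```

Emit:
play_rows --translation '[[0,0,0.001],[0,0,0.002],[0,0,0.002]]' --rotation '[[0,0,0],[0,0,0],[0,0,0]]' --gripper '[1,1,1]'

```text
time_s: 8.3
eef_pos: [593.5, 129.1, 32.9]
ee_rot: [0.001, 0.788, 0.615, -0.0]
force: [-16.4, -3.9, 35.9]
grip_width: 0.689
grip_force: 70.9
```

The key stops with the foot at about 30.5 mm, which is flush, so key_c fits. I'll release, back off and look.

Emit:
play_rows --translation '[[0,0,-0.002],[0,0,-0.002],[0,0,-0.002],[0,0,-0.002],[0,0,-0.002]]' --rotation '[[0,0,0],[0,0,0],[0,0,0],[0,0,0],[0,0,0]]' --gripper '[1,-1,-1,-1,-1]'

```text
time_s: 8.93
eef_pos: [593.3, 129.7, 30.6]
ee_rot: [-0.0, 0.788, 0.616, -0.0]
force: [-0.4, -0.6, -0.9]
grip_width: 1.0
grip_force: 0.0
```

Emit:
play_rows --translation '[[0,0,-0.04],[0,0,-0.08],[0,0,-0.12],[-0.06,0,-0.15],[-0.12,0,-0.15],[-0.17,0,-0.15],[-0.17,0,-0.15]]' --rotation '[[0,0,0],[0,0,0],[0,0,0],[0,0,0],[0,0,0],[0,0,0],[0,0,0]]' --gripper '[-1,-1,1,1,1,1,1]'

```text
time_s: 9.8
eef_pos: [551.8, -38.1, 180.9]
ee_rot: [0.0, 0.789, 0.614, -0.0]
force: [0.2, 0.3, -0.2]
grip_width: -0.0
grip_force: 0.0
```

```bash
python3 - <<'E'
from prof import *
s=ctrl.sense();print(s["eef_pos"],s["time_s"]); ims=[]
yw=np.radians(-14); ex=np.array([np.cos(yw),np.sin(yw),0]); ey=np.array([-ex[1],ex[0],0])
for n in("top","side"):
    d=vision.capture(n); pickle.dump(d,open(n+"1.pkl","wb")); g=np.array([593,127.6,62])
    u,v=proj(d,[g])[0]; x0,y0=int(u)-40,int(v)-40
    ims.append(cv2.resize(d["pixels"][y0:y0+80,x0:x0+80,::-1],None,fx=5,fy=5,interpolation=cv2.INTER_CUBIC)); print(n,x0,y0)
    # project to bracket coords helper: brass mask on z=62 plane
    hsv=cv2.cvtColor(d["pixels"],cv2.COLOR_RGB2HSV)
cv2.imwrite("pics/seat.png",np.hstack(ims))
E
```

```text
[551.75657383 -38.09837212 180.91174974] 9.8
top 228 188
side 298 144
```

View pics/seat.png

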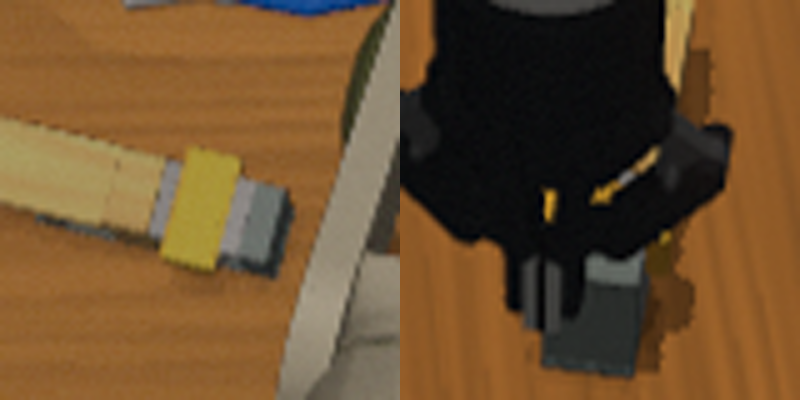

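In the top view the key is in the gap. Its centre, crop (201,210), lies on the bracket's midline to within about 0.5 mm, and it is in line with the gap. I'll press its top with the closed fingertips, which both seats it and measures its height (62 mm expected).

```bash
python3 -c "
from h import *
plan(593.4,129.1,80,-14)"
```

```text
at [552.4 -35.2 180.8] t 9.9 w -0.001 F [-0.1  0.5 -0.2]
shift m [0.1693 0.     0.1009] rot [-0. -0. -0.]
```

Emit:
play_rows --translation '[[0.06,0,0],[0.12,0,0],[0.17,0,0],[0.17,0,0.04],[0.17,0,0.08],[0.17,0,0.101],[0.17,0,0.108],[0.17,0,0.112],[0.17,0,0.114],[0.17,0,0.114]]' --rotation '[[0,0,0],[0,0,0],[0,0,0],[0,0,0],[0,0,0],[0,0,0],[0,0,0],[0,0,0],[0,0,0],[0,0,0]]' --gripper '[1,1,1,1,1,1,1,1,1,1]'

```text
time_s: 11.15
eef_pos: [593.6, 129.7, 67.4]
ee_rot: [0.0, 0.788, 0.616, 0.0]
force: [-0.7, -0.2, 0.2]
grip_width: 0.002
grip_force: 0.0
```

Emit:
play_rows --translation '[[0,0,0.001],[0,0,0.002],[0,0,0.003],[0,0,0.003]]' --rotation '[[0,0,0],[0,0,0],[0,0,0],[0,0,0]]' --gripper '[1,1,1,1]'

```text
time_s: 11.65
eef_pos: [593.3, 129.7, 63.7]
ee_rot: [-0.0, 0.788, 0.616, -0.0]
force: [-0.2, -0.1, -0.3]
grip_width: 0.001
grip_force: 0.0
```

Emit:
play_rows --translation '[[0,0,0.001],[0,0,0.002],[0,0,0.002]]' --rotation '[[0,0,0],[0,0,0],[0,0,0]]' --gripper '[1,1,1]'

```text
time_s: 12.02
eef_pos: [593.4, 129.7, 62.6]
ee_rot: [0.0, 0.788, 0.616, 0.0]
force: [-2.7, -0.1, 7.1]
grip_width: 0.002
grip_force: 3.2
```

Emit:
play_rows --translation '[[0,0,0.001],[0,0,0.002],[0,0,0.002]]' --rotation '[[0,0,0],[0,0,0],[0,0,0]]' --gripper '[1,1,1]'

```text
time_s: 12.4
eef_pos: [593.6, 129.7, 62.5]
ee_rot: [0.0, 0.788, 0.616, 0.0]
force: [-9.8, -1.0, 20.8]
grip_width: 0.001
grip_force: 10.8
```

The top is at 62.5 mm, so it is flush. One more press, then retreat and check.

Emit:
play_rows --translation '[[0,0,0.001],[0,0,0.002],[0,0,0.002]]' --rotation '[[0,0,0],[0,0,0],[0,0,0]]' --gripper '[1,1,1]'

```text
time_s: 12.78
eef_pos: [593.7, 129.7, 62.4]
ee_rot: [0.001, 0.788, 0.616, 0.001]
force: [-16.3, -2.5, 36.9]
grip_width: 0.004
grip_force: 18.4
```

Emit:
play_rows --translation '[[0,0,-0.03],[0,0,-0.09],[0,0,-0.15],[0,0,-0.16],[-0.06,0,-0.16],[-0.12,0,-0.16],[-0.18,0,-0.16],[-0.24,0,-0.16],[-0.28,0,-0.16],[-0.28,0,-0.16]]' --rotation '[[0,0,0],[0,0,0],[0,0,0],[0,0,0],[0,0,0],[0,0,0],[0,0,0],[0,0,0],[0,0,0],[0,0,0]]' --gripper '[1,1,1,1,1,1,1,1,1,1]'

```text
time_s: 14.02
eef_pos: [524.9, -144.2, 216.8]
ee_rot: [-0.001, 0.789, 0.614, -0.0]
force: [-0.2, 0.7, -0.3]
grip_width: 0.002
grip_force: 0.0
```

```bash
python3 - <<'E'
from h import *
ims=[]
for n in("top","side"):
    d=vision.capture(n); u,v=proj(d,[[593,127.6,62]])[0]; x0,y0=int(u)-40,int(v)-40
    ims.append(cv2.resize(d["pixels"][y0:y0+80,x0:x0+80,::-1],None,fx=5,fy=5,interpolation=cv2.INTER_CUBIC)); print(n,x0,y0)
cv2.imwrite("pics/fin.png",np.hstack(ims))
E
```

```text
top 228 188
side 298 144
```

View pics/fin.png

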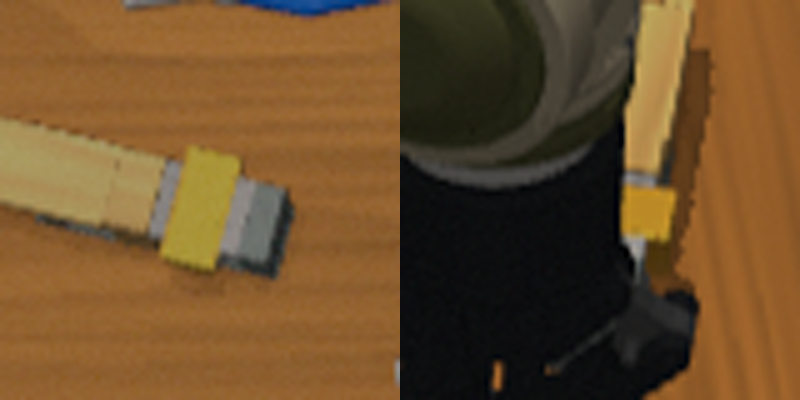

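The top view shows the key at crop corners (188,148), (241,157), (214,272) and (161,262), square and centred, with no proud edge in either view. I'll hand the job in.

Emit:
play_rows --translation '[[0,0,0],[0,0,0],[0,0,0],[0,0,0]]' --rotation '[[0,0,0],[0,0,0],[0,0,0],[0,0,0]]' --gripper '[1,1,1,1]'

```text
time_s: 14.62
eef_pos: [525.8, -141.8, 217.8]
ee_rot: [0.0, 0.788, 0.616, 0.0]
force: [0.7, -0.1, 0.5]
grip_width: 0.002
grip_force: 0.0
```

```bash
python3 -c "
from rig import ctrl
print(ctrl.finish_job())"
```

```text
the job is handed in; nothing more can be done
None
```

Key_c (30 mm) fills the gap: I pressed it home with its top measured at about 62.4 mm against the bracket's 62 mm, left the other three keys on the bench, and handed the job in at about 15 s of the 72 s allowed; no verdict was returned.

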